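# Clamp two paint bottles in the shaker with the wing nut

### The job

Get the paint shaker ready to run: take the steel clamp plate by its black fin, slide it under the red wing nut, fully home around the stud and flat on the shoulders of both bottles, and let go of it. Then turn the wing nut clockwise, in short turns between the two bottle caps, until it is hand-tight and the bottles are firmly held, but do not overtighten it or they crack. Do not shove the bottles with the gripper, leave everything else on the table alone, and let go at the end.

Things in the scene. Friction and masses are not known exactly. Their poses are not given: they have to be found in the camera images.
- shaker: Desktop paint shaker, white housing 160 x 200 x 58 mm, aluminium platform on top, fixed. Origin on the table under its middle, z up; x: the way the clamp plate slides home (the control panel faces -x); y: the line through the two bottles. On its axis a threaded stud, 12 mm thick, stands from 74 to 155 mm above the table.
- stud (a point): Point on the stud's axis, 139 mm above the table, about level with the shoulders of the bottles; axes as the shaker.
- nest_left (a point): Pocket for a bottle, 39 mm from the stud along the shaker's +y, 77 mm above the table; 41 mm bore, 22 mm deep. The top of the rubber pad on its floor lies at this point, give or take 0.9 mm, as pads wear.
- nest_right (a point): The same for the other pocket, 39 mm from the stud along the shaker's -y.
- wing_nut: Red plastic wing nut on the stud. Frame on the stud's axis at the nut's underside; sinks with the nut, does not turn. Flange 28 mm across, 4 mm high; hub 20 mm across up to 12 mm; above it the wings, a straight blade 40 mm from tip to tip and 8 mm thick, up to 34 mm (28 mm in the middle). It starts 2.0 to 5.1 mm above where the plate's top will be when home.
- wing (a joint): Turn of the nut in rad, clockwise from above: tightens, sinks 8 mm a turn. Starts at 0 to 1.0; turns freely (under 0.06 N m) for at least the first 1.5 rad, bites at an unknown angle, then tightens within a radian. Torque felt at rest after a short turn, gripping the flats: 0.1 hand-tight, 0.12 to 0.17 right, past 0.22 it may crack; more in motion, unsure on the wing tips. Stays as left.
- wing_mid (a point): On the nut's axis 22 mm above its underside, in the middle of the wings; turns with the nut: x along the wings from tip to tip, y through their 8 mm thickness.
- plate: Loose comb of 6 mm steel, 122 mm wide (y), x from -22 to +18 mm, 0.13 kg. Three slots open to +x: 16 mm wide for the stud, and at y = +-39 mm 29 mm wide for the caps. Origin on the underside where the stud's axis lies when home (stud touching the slot's end, at x = -6 mm); z up. Lies flat on the table at the start. A handle 16 mm wide runs back to x = -72 mm.
- fin (a point): Middle of the black upright fin by which the plate is held: 22 mm long (x), 10 mm thick (y), from 6 to 40 mm above the plate's underside. This point is 61 mm behind the plate's origin and 26 mm above its underside.
- bottle_blue: Blue paint bottle with white cap standing loosely in one pocket: body 38 mm across and 62 mm high with a flat shoulder, then the cap, 23 mm across, up to 100 mm. Origin at the centre of its underside.
- bottle_yellow: Yellow paint bottle with black cap in the other pocket, same sizes.
- bottle_spare: Green paint bottle with white cap, same sizes, standing on the table. To be left alone.
- dome_a: Clear glass dome, 58 mm across and 18 mm high, lying on the table. To be left alone.
- dome_b: Another such glass dome. To be left alone.
- spatula_knife: Palette knife with wooden handle, 185 mm long, lying on the table. To be left alone.

How it is judged:
By the outcome, as a careful person would: the job done as asked, in the order asked, and still so for the second after the job is handed in, with the robot touching nothing.
It also fails if it takes over 72 s, if anything falls off the work surface, if the arm or the gripper's body presses on something with over 40 N, if the wrist force passes 120 N, or if a joint passes its speed limit or range.

### The arm

A 6-joint arm with a two-finger parallel gripper is mounted at the origin on the work surface. World frame = base frame: x ahead of the robot, y to its left, z up, the work surface at z = 0. Lengths are in mm, angles in rad, forces in N, time in s.
With the tool pointing down it reaches from about 300 to 850 mm from the base axis. Payload 4.2 kg.
Tool frame: the origin (TCP) lies between the finger pads; the fingertips stand 8 mm ahead of it and the grasp point (between the pads) lies 11 mm behind it; x points along the fingers, y is the direction in which the jaws open and shut, and the axes are right-handed (so a half turn about x gives the same grasp; the last joint's range is limited). The gripper opens to 91 mm and grips with 3 to 60 N. Pads are 32 mm wide; open, the fingers measure 118 mm over their backs; the gripper's body (76 mm by 178 mm) begins 60 mm behind the grasp point.
Start: joints at [1.324, 0.32, 1.565, -0, 1.257, -0.02], TCP at [129.296, 560.29, 221.976] pointing down, gripper open.
Joint ranges: [-3.11, 3.11], [-0.84, 2.01], [0.21, 2.61], [-1.34, 4.49], [0.05, 2.63], [-2.56, 2.56]. Speed limits (rad/s): [2.57, 2.57, 3.14, 3.14, 3.14, 3.14].

### API

Orientations are given as a unit quaternion [w, x, y, z].
In Python, from workcell import * gives the robot as it stands. Calls block until the motion is done:
- move_pose(position, orientation): joint-space move of the TCP to a pose.
- movel(position, orientation=None, rate=150, max_force=None): straight line of the TCP; orientation=None keeps the orientation; rate is the mean speed in mm/s. With max_force (N) it stops when the force on the tool has changed by that much, and returns True; else False.
- move_j(angles): joint-space move.
- let_go() and close_gripper(f_grip=None): open the fingers fully, or close them until they stop; f_grip is the grip in N (None keeps the last).
- wait(seconds).
- inverse_kinematics(position, orientation): joint angles nearest the present ones, or None.
- state(): the state.
- snapshot(name): name is "side" or "top" or "wrist"; returns the picture (420x560x3 uint8, red, green, blue); there is no depth.
- camera_info(name): a dict with "K" (3x3 intrinsics, pixels), "extrinsics" (4x4, takes a point from camera to world coordinates); the wrist camera has in their place "tool_from_camera" (4x4, takes a point from camera to tool coordinates, whose origin is the TCP and whose axes are the tool frame's). Camera axes: x right, y up, looking along -z (the intrinsics and any distortion apply to the point x, -y, -z); pixel columns grow to the right and rows downward; lengths in mm; the calibration is good to about 2 mm. A picture is of the moment at which its call begins: read the wrist's pose just before it. camera_info takes no time and is no camera call.
A pose or a line that the arm cannot do raises MotionError and nothing moves.
- job_done(): hands the job in, once; it reports no verdict.
Trained networks look in the newest picture that a camera, given by its name, has taken for a name from the list of things; names that differ only in an ending like _2 or _b are one class to them, and where a whole thing is asked for, a point or a joint stands for the part that bears it (a point fixed in the world has none). Each returns a list of dicts, best first, with "score" (0 to 1); they miss things now and then, are a little off and sometimes report something else, mostly with a low value. They report only what shows in the picture. A call takes as long as a camera call.
- recognise(camera, target): "point" ([column, row] in pixels, amid what is visible of it).
- trace(camera, target): "mask" (420x560 bool, what is visible of it) and "point" ([column, row] in pixels, amid what is visible of it).
The state is a dict: "time": time; "qpos": joint angles; "joint_velocities": joint speeds; "joint_torque": joint torques, N m; "ee_pos": TCP position; "orientation": TCP orientation; "ft_force": force on the tool from outside, world axes, zero at the start; "ft_torque": the same for the moment, N m; "grip_width": opening from 0.0 (shut) to 1.0 (fully open).
Only numpy, scipy, OpenCV 4.12 (cv2) and the standard library are available. Lean on these libraries where they do the work, as an engineer would, in place of code of your own. Each camera call takes 0.05 s, during which the arm holds its last target.

## Working session

There is one attempt and no reset: what is moved stays moved. The work goes in short steps, each a Python script; the robot and the scene stay as the last script left them, time stands still between calls to the robot, and variables do not carry over. Pictures are saved under pics/ and viewed, and the job is handed in when it is done.

```bash
ls; mkdir -p pics
python3 - <<'E'
from workcell import *
import cv2
for n in ["side","top","wrist"]:
    im=snapshot(n); cv2.imwrite(f"pics/a_{n}.png",im[:,:,::-1])
    c=camera_info(n); print(n,{k:(v.round(3).tolist() if hasattr(v,'round') else v) for k,v in c.items()})
print(state())
E
```

```text
pics
side {'K': [[458.372, 0.0, 287.08], [0.0, 458.372, 213.918], [0.0, 0.0, 1.0]], 'extrinsics': [[-0.957, 0.22, -0.19, 357.115], [-0.291, -0.74, 0.606, 669.841], [-0.007, 0.635, 0.773, 959.136], [0.0, 0.0, 0.0, 1.0]]}
top {'K': [[527.963, 0.0, 284.707], [0.0, 527.963, 216.331], [0.0, 0.0, 1.0]], 'extrinsics': [[-0.012, 0.982, -0.189, 362.97], [-1.0, -0.012, 0.001, 40.233], [-0.001, 0.189, 0.982, 1193.869], [0.0, 0.0, 0.0, 1.0]]}
wrist {'K': [[306.037, 0.0, 282.031], [0.0, 306.037, 209.727], [0.0, 0.0, 1.0]], 'tool_from_camera': [[-0.0, 0.281, -0.96, -162.123], [1.0, 0.0, -0.0, 0.208], [0.0, -0.96, -0.281, -79.949], [0.0, 0.0, 0.0, 1.0]]}
{'time': 0.15, 'qpos': array([ 1.32398945e+00,  3.20160351e-01,  1.56540523e+00, -1.66020664e-06,
        1.25737248e+00, -1.99864333e-02]), 'joint_velocities': array([ 0.0006909 , -0.00182869, -0.00332567, -0.00046738, -0.00050676,
       -0.00081589]), 'joint_torque': array([ 3.22806109e-04, -4.12773299e+01, -2.32156241e+01,  7.28769461e-02,
        4.33214300e-02, -1.04152459e-04]), 'ee_pos': array([129.20924615, 559.91979489, 221.3021116 ]), 'orientation': array([ 0.70250144,  0.07954962,  0.70262687, -0.08049267]), 'ft_force': array([-0.46230135,  0.04309199, -0.38066597]), 'ft_torque': array([0.03098679, 0.02022459, 0.0224467 ]), 'grip_width': 1.0008925157004467}
```

View pics/a_side.png

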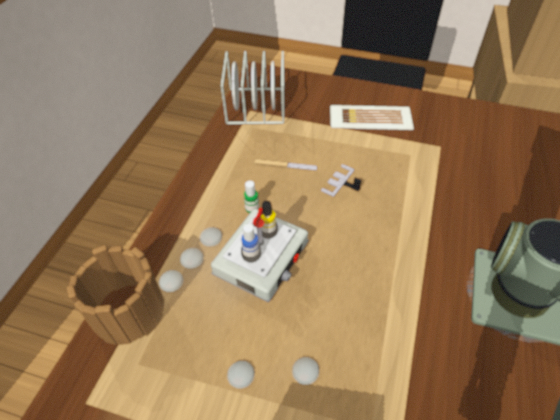

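View pics/a_top.png

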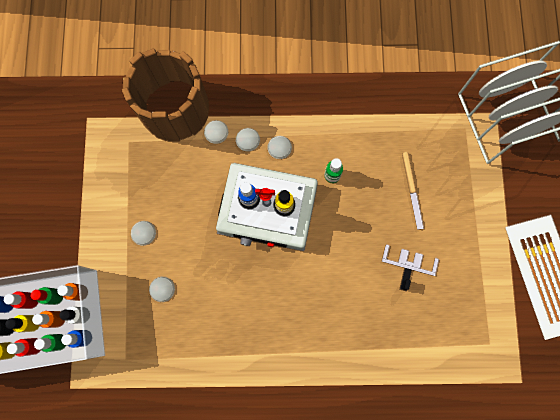

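View pics/a_wrist.png

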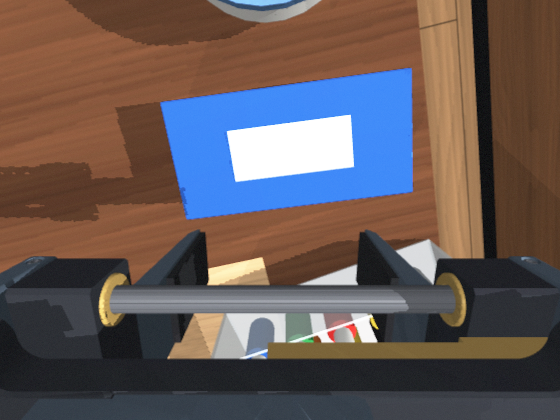

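```bash
cat > h.py <<'E'
from workcell import *
import numpy as np, cv2
from scipy.spatial.transform import Rotation as R
def rot(q): return R.from_quat([q[1],q[2],q[3],q[0]]).as_matrix()
def quat(M):
    q=R.from_matrix(M).as_quat(); return [q[3],q[0],q[1],q[2]]
def down(yaw):
    # tool x down; tool y (jaw direction) at yaw in world xy
    x=np.array([0,0,-1.]); y=np.array([np.cos(yaw),np.sin(yaw),0]); return quat(np.c_[x,y,np.cross(x,y)])
def pose(n,st=None):
    c=camera_info(n)
    if n!="wrist": return np.array(c["K"]),np.array(c["extrinsics"])
    st=st or state(); T=np.eye(4);T[:3,:3]=rot(st["orientation"]);T[:3,3]=st["ee_pos"]
    return np.array(c["K"]),T@np.array(c["tool_from_camera"])
def ray(K,E,uv):
    d=E[:3,:3]@np.array([(uv[0]-K[0,2])/K[0,0],-(uv[1]-K[1,2])/K[1,1],-1]); return E[:3,3],d
def onz(K,E,uv,z):
    o,d=ray(K,E,uv); return o+d*(z-o[2])/d[2]
def proj(K,E,P):
    p=(np.asarray(P,float)-E[:3,3])@E[:3,:3]; p=p.reshape(-1,3)
    return np.c_[K[0,2]-K[0,0]*p[:,0]/p[:,2], K[1,2]+K[1,1]*p[:,1]/p[:,2]]
def save(im,name): cv2.imwrite(f"pics/{name}.png",im[:,:,::-1])
E
python3 - <<'E'
from h import *
print(camera_info("top").keys())
for n in ["top","side"]:
    im=snapshot(n); K,E=pose(n)
    for t,z in [("plate",3),("fin",26),("stud",139),("wing_nut",150),("wing_mid",160),("bottle_blue",110),("bottle_yellow",110),("shaker",58),("bottle_spare",50)]:
        r=trace(n,t)
        for d in r[:1]: print(n,t,round(d["score"],2),np.round(d["point"],1),d["mask"].sum(),onz(K,E,d["point"],z).round(1))
print(state()["time"])
E
python3 - <<'E'
import cv2
a=cv2.imread("pics/a_top.png")
cv2.imwrite("pics/a_crop.png",cv2.resize(a[150:300,210:450],None,fx=3.3,fy=3.3,interpolation=cv2.INTER_CUBIC))
E
```

```text
dict_keys(['K', 'extrinsics'])
top plate 0.69 [407.7 263.7] 733 [ 479.8 -237.1    3. ]
top fin 0.68 [408.5 264.8] 613 [ 475.1 -233.4   26. ]
top stud 0.97 [266.9 207.8] 6043 [584.2  75.4 139. ]
top wing_nut 0.63 [265.4 194.5] 191 [609.5  77.9 150. ]
top bottle_blue 0.78 [246.9 193.8] 316 [620.9 118.3 110. ]
top bottle_yellow 0.64 [282.5 204.5] 318 [596.9  43.6 110. ]
top shaker 0.8 [264.8 210.4] 6105 [595.4  82.7  58. ]
top bottle_spare 0.63 [334.9 170.3] 322 [686.9 -74.7  50. ]
side fin 0.61 [344.8 182.2] 428 [ 465.2 -217.7   26. ]
side stud 0.96 [261.2 258.2] 4664 [576.  160.1 139. ]
side wing_nut 0.57 [259.3 217. ] 129 [613.8  61.8 150. ]
side wing_mid 0.54 [260.6 217.1] 189 [607.7  68.8 160. ]
side bottle_blue 0.8 [248.4 243.5] 463 [624.8 112.4 110. ]
side bottle_yellow 0.93 [267.1 214.9] 376 [610.6  20.3 110. ]
side shaker 0.86 [261.2 258.1] 4664 [597.7 109.5  58. ]
side bottle_spare 0.63 [249.9 197.6] 375 [691.  -68.8  50. ]
1.15
```

View pics/a_crop.png

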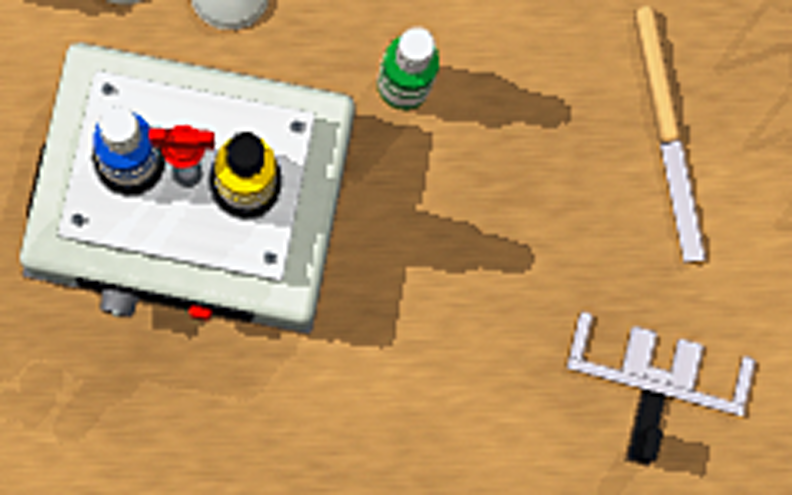

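Run:
```python
from h import *
ps=np.radians(-14); ax=np.array([np.cos(ps),np.sin(ps),0])
p=np.array([468,-232,110.])-45*ax
q=down(ps+np.pi/2)
j=inverse_kinematics(p,q); print(j, inverse_kinematics(p,down(ps-np.pi/2)))
j2=inverse_kinematics([560,90,200],q); print(j2)
move_pose(p,q)
st=state(); im=snapshot("wrist"); save(im,"b_wrist"); print(st["time"],st["ee_pos"],st["ft_force"])
K,E=pose("wrist",st)
for t in ["plate","fin"]:
    for d in trace("wrist",t)[:2]: print(t,d["score"],d["point"],d["mask"].sum()); 
np.save("b.npy",np.r_[st["ee_pos"],st["orientation"]])
```

```text
[-5.04405569e-01  2.76049449e-01  1.94351055e+00 -4.44089210e-16
  9.22032653e-01 -1.83085580e+00] [-5.04405569e-01  2.76049449e-01  1.94351055e+00 -4.44089210e-16
  9.22032653e-01  1.31073685e+00]
[ 1.39074717e-01  3.21993699e-01  1.61810469e+00 -4.44089210e-16
  1.20149427e+00 -1.18737551e+00]
4.1083 [ 424.72740572 -220.66505534  110.09014998] [ 0.29306146  0.35789088 -0.44573146]
plate 0.58 [276.9, 265.0] 2803
fin 0.95 [279.5, 264.1] 2909
```

View pics/b_wrist.png

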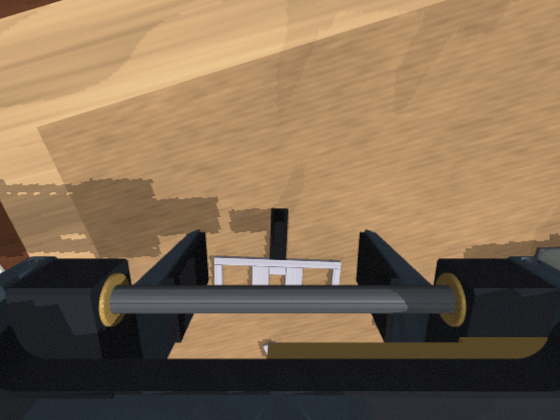

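Run:
```python
from h import *
b=np.load("b.npy"); K,E=pose("wrist",{"ee_pos":b[:3],"orientation":b[3:]})
L=onz(K,E,(214,259.5),6);Rr=onz(K,E,(341,263),6)
print(L,Rr,np.linalg.norm(L-Rr))
y=(Rr-L)[:2]; 
if y[1]<0:y=-y
ps=np.arctan2(-y[0],y[1]); print(np.degrees(ps))
f=onz(K,E,(279.3,208),40); g=onz(K,E,(287,208),40); print(f)
ax=np.array([np.cos(ps),np.sin(ps),0])
fin=f+11*ax; print("fin",fin)
p=fin.copy();p[2]=80
q=down(ps-np.pi/2)
move_pose(p,q)
st=state(); im=snapshot("wrist"); save(im,"c_wrist"); print(st["time"],st["ee_pos"])
np.save("c.npy",np.r_[st["ee_pos"],st["orientation"],ps])
K,E=pose("wrist",st)
for t in ["plate","fin"]:
    for d in trace("wrist",t)[:2]: print(t,d["score"],d["point"],d["mask"].sum());
```

```text
[ 455.06271517 -294.68228136    6.        ] [ 487.81462359 -178.08471584    6.        ] 121.11019688445951
-15.689894220546162
[ 411.22095702 -219.30764207   40.        ]
fin [ 421.81109107 -222.28237914   40.        ]
6.925 [ 421.80647274 -222.25416521   80.01104901]
plate 0.75 [283.3, 150.3] 6140
fin 0.78 [282.3, 147.8] 6169
```

View pics/c_wrist.png

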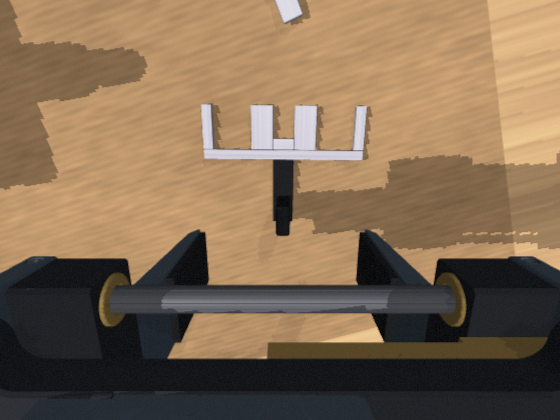

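Run:
```python
import cv2
a=cv2.imread("pics/c_wrist.png")
cv2.imwrite("pics/c_crop.png",cv2.resize(a[95:245,190:380],None,fx=4,fy=4,interpolation=cv2.INTER_CUBIC))
```

```text
(no output)
```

View pics/c_crop.png

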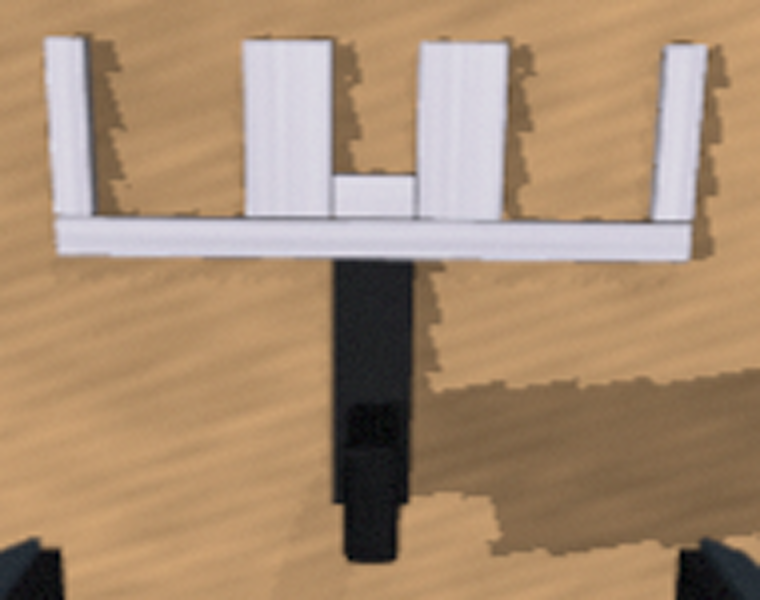

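```bash
cat > fitplate.py <<'E'
from h import *
from scipy.optimize import least_squares
PM=np.array([[18,61,6],[18,-61,6],[-22,61,6],[-22,-61,6],[18,24.5,6],[18,8,6],[18,-8,6],[18,-24.5,6],[-6,8,6],[-6,-8,6],[-72,5,40],[-72,-5,40],[-72,8,6],[-72,-8,6]],float)
def world(X,P): # X=x,y,z,psi
    c,s=np.cos(X[3]),np.sin(X[3]); return np.c_[X[0]+c*P[:,0]-s*P[:,1],X[1]+s*P[:,0]+c*P[:,1],X[2]+P[:,2]]
def fit(K,E,P,uv,X0,free):
    X0=np.array(X0,float)
    def f(v):
        X=X0.copy();X[free]=v; return (proj(K,E,world(X,P))-uv).ravel()
    r=least_squares(f,X0[free],loss="soft_l1"); X=X0.copy();X[free]=r.x; return X,r.fun.reshape(-1,2)
E
python3 - <<'E'
from fitplate import *
c=np.load("c.npy"); K,E=pose("wrist",{"ee_pos":c[:3],"orientation":c[3:7]})
uv=np.array([(46,37),(707,45),(58,256),(690,261),(244,40),(332,40),(420,42),(508,44),(333,175),(416,175),(345,562),(397,562),(333,502),(408,502)])/4+[190,95]
for free in ([0,1,3],[0,1,2,3]):
    X,r=fit(K,E,PM,uv,[480,-240,0,c[7]],free); print(X,np.degrees(X[3]),world(X,np.array([[-61,0,26.]]))); print(r.round(1).tolist())
E
```

```text
[ 4.90709667e+02 -2.42713852e+02  0.00000000e+00 -2.84114961e-01] -16.278588142769046 [[ 432.15515063 -225.61506391   26.        ]]
[[-1.0, -0.3], [0.7, -0.5], [-0.6, 0.1], [0.3, 0.5], [-0.5, -0.5], [0.1, -0.3], [-0.0, -0.5], [0.6, -0.8], [-0.2, -0.4], [0.3, -0.1], [-0.5, 1.4], [0.6, 1.6], [-0.4, 1.1], [0.5, 1.3]]
[ 4.90546567e+02 -2.42691472e+02 -3.01157351e+00 -2.84271276e-01] -16.287544338844818 [[ 431.99472403 -225.5835311    22.98842649]]
[[0.1, 0.1], [-0.4, -0.1], [0.3, -0.2], [-0.6, 0.2], [-0.0, -0.1], [0.2, 0.2], [-0.1, -0.1], [0.1, -0.4], [-0.1, -0.4], [0.2, -0.1], [-0.4, 0.1], [0.5, 0.3], [-0.3, 0.2], [0.4, 0.3]]
```

Run:
```python
from fitplate import *
ps=-0.2842; q=down(ps-np.pi/2)
movel([432.0,-225.6,75],q,rate=120)
print(movel([432.0,-225.6,18],q,rate=100,max_force=8), state()["ee_pos"],state()["ft_force"])
close_gripper(40)
print(state()["ee_pos"],state()["ft_force"],state()["grip_width"]*91)
movel([432,-225.6,60],rate=100)
st=state(); im=snapshot("wrist"); save(im,"d_wrist"); print(st["time"],st["ee_pos"],st["ft_force"],st["grip_width"]*91)
np.save("d.npy",np.r_[st["ee_pos"],st["orientation"],ps])
a=im[95:300,170:400,::-1]
cv2.imwrite("pics/d_crop.png",cv2.resize(a,None,fx=3,fy=3,interpolation=cv2.INTER_CUBIC))
```

```text
False [ 432.26846779 -225.75805397   18.29555901] [ 0.01568776 -1.19122059  0.9917302 ]
[ 431.98243781 -225.58634128   17.97072765] [-0.26380366  0.26758928 -0.5743306 ] 9.480758130398504
9.8167 [ 431.61913575 -225.41688943   59.78340554] [-0.85520718 -0.44101402 -0.18406023] 9.959776962535257
```

View pics/d_crop.png

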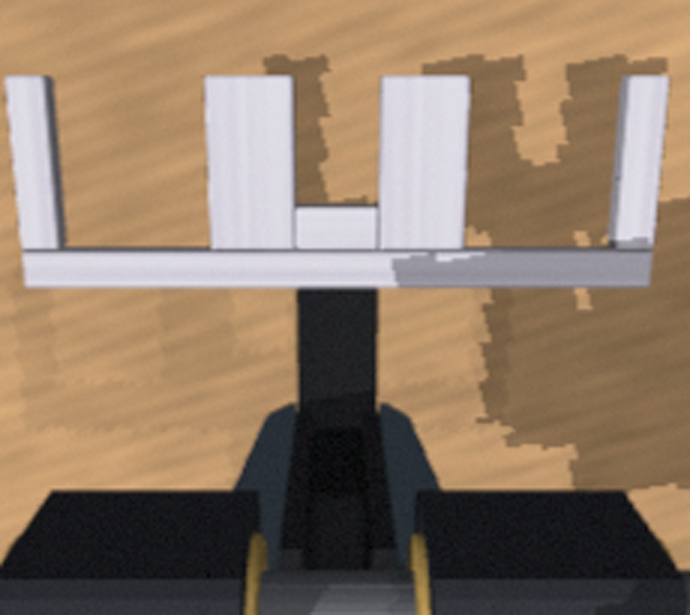

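Run:
```python
from fitplate import *
c=np.load("d.npy"); K,E=pose("wrist",{"ee_pos":c[:3],"orientation":c[3:7]})
uv=np.array([(6,76),(668,76),(23,287),(652,287),(205,76),(294,76),(379,76),(470,76),(295,207),(379,207)])/3+[170,95]
P=PM[:10]
for free in ([0,1,3],[0,1,2,3]):
    X,r=fit(K,E,P,uv,[480,-240,42,c[7]],free); print(X,np.degrees(X[3]),world(X,np.array([[-61,0,26.]]))); print(r.round(1).tolist())
```

```text
[ 4.90265713e+02 -2.42539291e+02  4.20000000e+01 -2.83877680e-01] -16.264992967444993 [[ 431.70714042 -225.45439689   68.        ]]
[[-1.5, -0.2], [1.6, -0.3], [-0.1, 1.1], [-0.1, 1.0], [-0.9, -0.2], [-0.3, -0.2], [0.7, -0.2], [0.6, -0.3], [-0.1, 0.2], [0.1, 0.2]]
[ 4.90193455e+02 -2.42506351e+02  4.00842943e+01 -2.84154221e-01] -16.28083756729407 [[ 431.63960953 -225.40526401   66.08429433]]
[[-0.3, -0.1], [0.3, -0.1], [0.9, 0.5], [-1.2, 0.4], [-0.4, -0.1], [-0.2, -0.1], [0.5, -0.1], [0.1, -0.1], [0.1, -0.1], [-0.0, -0.1]]
```

Run:
```python
from fitplate import *
ps0=-0.2842; q=down(ps0-np.pi/2)
movel([432,-225.6,225],rate=200)
ps=np.radians(-15);ax=np.array([np.cos(ps),np.sin(ps),0])
p=np.array([611,74,0])-(75+61)*ax; p[2]=225
move_pose(p,down(ps-np.pi/2))
wait(0.2)
st=state(); im=snapshot("wrist"); save(im,"e_wrist"); print(st["time"],st["ee_pos"],st["ft_force"],st["qpos"])
np.save("e.npy",np.r_[st["ee_pos"],st["orientation"],ps])
for t in ["wing_nut","bottle_blue","bottle_yellow","shaker","wing_mid"]:
    for d in trace("wrist",t)[:1]: print(t,d["score"],d["point"],d["mask"].sum())
```

```text
12.3167 [479.81670228 108.19230755 224.9912538 ] [-0.04816277  0.49913202 -1.34891383] [ 1.98508304e-01  1.86561952e-01  1.74081458e+00 -1.81316523e-04
  1.21424720e+00  2.03295314e+00]
wing_nut 0.95 [273.3, 34.3] 1975
bottle_blue 0.76 [221.0, 47.7] 3042
bottle_yellow 0.71 [327.2, 40.2] 3017
wing_mid 0.8 [276.2, 29.8] 2073
```

View pics/e_wrist.png

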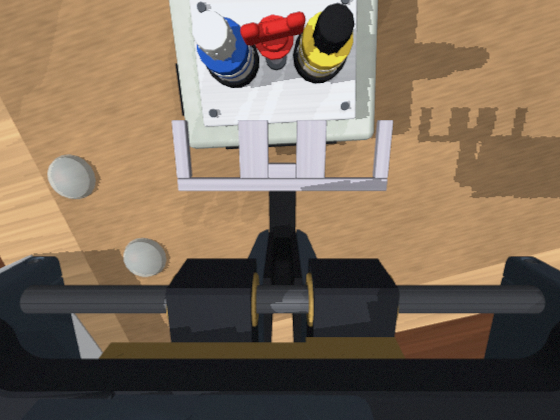

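Run:
```python
from fitplate import *
a=cv2.imread("pics/e_wrist.png")
cv2.imwrite("pics/e_crop.png",cv2.resize(a[0:200,165:400],None,fx=3.2,fy=3,interpolation=cv2.INTER_CUBIC))
c=np.load("e.npy"); K,E=pose("wrist",{"ee_pos":c[:3],"orientation":c[3:7]})
print(E[:3,3])
w1=onz(K,E,(245,36),180);w2=onz(K,E,(303,24),180);print(w1,w2,(w1+w2)/2,np.linalg.norm(w1-w2),np.degrees(np.arctan2(*(w1-w2)[:2][::-1]))-90)
b=onz(K,E,(211,29),177);y=onz(K,E,(335,25),177);print(b,y,(b+y)/2,np.linalg.norm(b-y),np.degrees(np.arctan2(*(b-y)[:2][::-1]))-90)
s1=onz(K,E,(213,113),74);s2=onz(K,E,(345,105),74);print(s1,s2,(s1+s2)/2,np.degrees(np.arctan2(*(s1-s2)[:2][::-1]))-90)
```

```text
[556.05388959  87.84235019 387.11801237]
[609.24286094  96.66568388 180.        ] [606.33372842  61.24237393 180.        ] [607.78829468  78.95402891 180.        ] 35.54256518867108 -4.694868977945234
[619.07050575 115.70008799 177.        ] [601.46791183  42.19950729 177.        ] [610.26920879  78.94979764 177.        ] 75.57900948791105 -13.46805634777526
[580.36632356 151.02566483  74.        ] [554.04347102  25.15442984  74.        ] [567.20489729  88.09004733  74.        ] -11.811767700863498
```

View pics/e_crop.png

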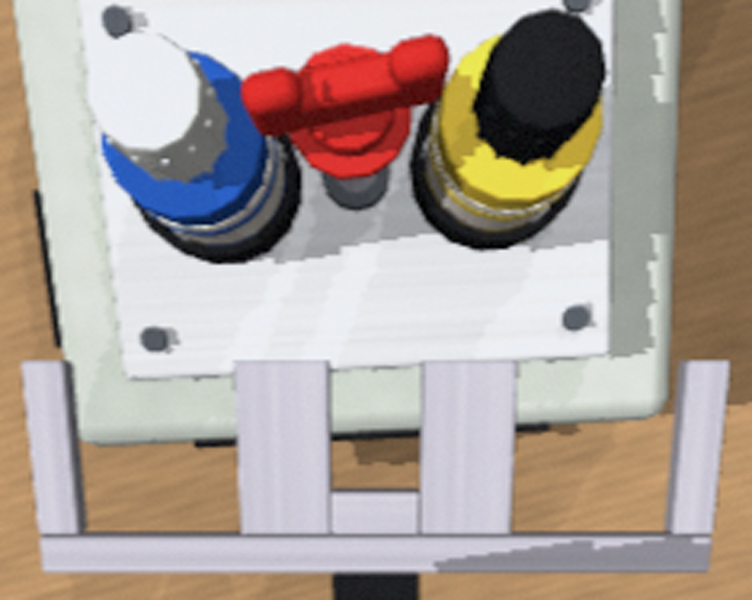

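Run:
```python
from fitplate import *
ps=np.radians(-12.2);ax=np.array([np.cos(ps),np.sin(ps),0])
q=down(ps-np.pi/2)
S=np.array([609,79.,0])
p=S-(61+42)*ax; p[2]=225
movel(p,q,rate=120)
p[2]=163; print(movel(p,q,rate=90,max_force=10))
wait(0.2)
st=state(); im=snapshot("wrist"); save(im,"f_wrist"); print(st["time"],st["ee_pos"],st["ft_force"])
np.save("f.npy",np.r_[st["ee_pos"],st["orientation"],ps])
cv2.imwrite("pics/f_crop.png",cv2.resize(im[0:215,140:410,::-1],None,fx=2.8,fy=2.8,interpolation=cv2.INTER_CUBIC))
im=snapshot("side");save(im,"f_side")
cv2.imwrite("pics/f_sidecrop.png",cv2.resize(im[180:320,190:340,::-1],None,fx=4,fy=4,interpolation=cv2.INTER_CUBIC))
```

```text
False
14.0583 [508.7160878  100.84548698 163.61132788] [ 0.2601517  -0.60976197 -0.47524026]
```

View pics/f_crop.png

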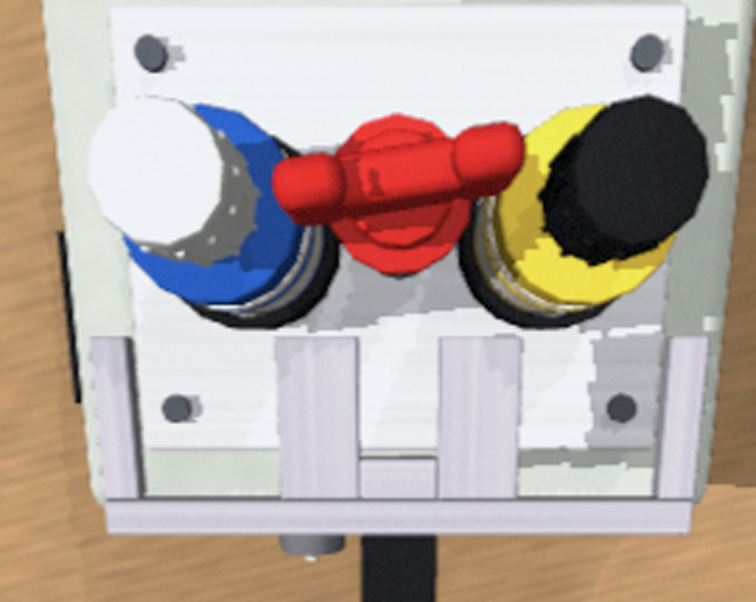

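View pics/f_sidecrop.png

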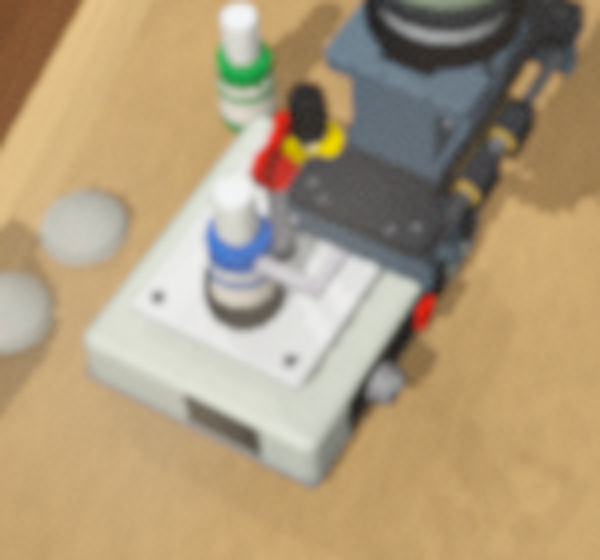

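Run:
```python
from fitplate import *
from scipy.optimize import least_squares
def run(fn,uv,P):
    c=np.load(fn); K,E=pose("wrist",{"ee_pos":c[:3],"orientation":c[3:7]})
    Rt=rot(c[3:7])
    def f(v):
        # plate in frame: origin rel to tcp
        ps,pit,roll=v[3:6]; M=(R.from_euler("z",ps)*R.from_euler("y",pit)*R.from_euler("x",roll)).as_matrix()
        return (proj(K,E,P@M.T+v[:3])-uv).ravel()
    ax=np.array([np.cos(c[7]),np.sin(c[7]),0])
    r=least_squares(f,np.r_[c[:3]+61*ax-[0,0,18],c[7],0,0],loss="soft_l1")
    v=r.x; print(fn,"rel",((v[:3]-c[:3])@ax).round(2),((v[:3]-c[:3])@[-ax[1],ax[0],0]).round(2),(v[2]-c[2]).round(2),"yaw,pitch,roll deg",np.degrees(v[3:6]).round(2),"psi",np.degrees(c[7]).round(2),abs(r.fun).max())
P=PM[:10]
run("c.npy",np.array([(46,37),(707,45),(58,256),(690,261),(244,40),(332,40),(420,42),(508,44),(333,175),(416,175)])/4+[190,95],P)
run("d.npy",np.array([(6,76),(668,76),(23,287),(652,287),(205,76),(294,76),(379,76),(470,76),(295,207),(379,207)])/3+[170,95],P)
run("f.npy",np.array([(91,337),(708,337),(107,533),(692,532),(275,337),(357,337),(440,337),(520,337),(358,458),(438,458)])/2.8+[140,0],P)
```

```text
c.npy rel 71.57 -1.08 -82.2 yaw,pitch,roll deg [-16.26   1.08  -0.16] psi -15.69 0.4346725113332468
d.npy rel 60.78 0.05 -19.49 yaw,pitch,roll deg [-16.27   2.95  -0.11] psi -16.28 0.8257894347605088
f.npy rel 60.91 0.09 -19.92 yaw,pitch,roll deg [-12.16   2.22  -0.62] psi -12.2 1.3021675079911859
```

Run:
```python
from fitplate import *
ps=np.radians(-12.2);ax=np.array([np.cos(ps),np.sin(ps),0])
S=np.array([609,79.,0])
def P(o,z): 
    p=S+(o-61)*ax; p[2]=z; return p
movel(P(-42,159.8),rate=40); wait(0.15)
s=state();print(s["ee_pos"],s["ft_force"],s["ft_torque"])
print(movel(P(-25,159.8),rate=25,max_force=5))
s=state();print((s["ee_pos"]-S)@ax+61,s["ee_pos"],s["ft_force"],s["ft_torque"])
im=snapshot("wrist"); save(im,"g_wrist"); print(s["time"])
cv2.imwrite("pics/g_crop.png",cv2.resize(im[0:215,140:410,::-1],None,fx=2.8,fy=2.8,interpolation=cv2.INTER_CUBIC))
```

```text
[508.31355141 100.75534441 159.76270278] [-0.22433105  0.39693402 -0.91377607] [-0.00358182  0.20385256 -0.03196164]
False
-25.13407846241134 [524.80499169  97.17363219 159.72685084] [ 0.37515919  0.06715211 -0.81549425] [-0.03845545  0.26174612 -0.01212462]
15.3917
```

View pics/g_crop.png

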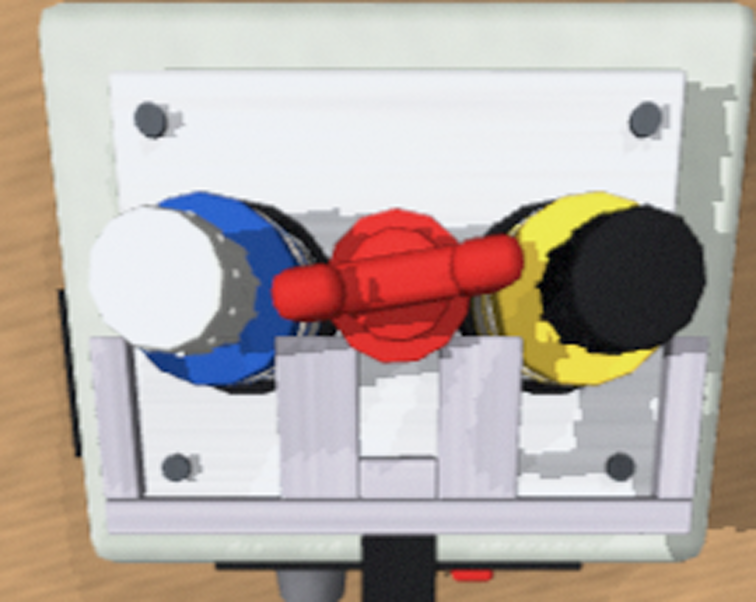

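Run:
```python
from fitplate import *
ps=np.radians(-12.2);ax=np.array([np.cos(ps),np.sin(ps),0])
S=np.array([609,79.,0])
def P(o,z): 
    p=S+(o-61)*ax; p[2]=z; return p
print(movel(P(-21,159.8),rate=25,max_force=5))
s=state();print((s["ee_pos"]-S)@ax+61,s["ee_pos"][2],s["ft_force"],s["ft_torque"])
print(movel(P(-21,154.5),rate=6,max_force=3))
s=state();print((s["ee_pos"]-S)@ax+61,s["ee_pos"][2],s["ft_force"],s["ft_torque"],s["time"])
```

```text
False
-20.83208756009377 159.80158710581165 [ 0.12233441  0.16485934 -1.82336792] [ 0.00103609  0.22005865 -0.05748073]
True
-21.099327496021274 156.42204826261107 [-0.38785956  0.36675176  4.82540108] [-0.04704421 -0.00673699 -0.02373223] 16.3583
```

Run:
```python
from fitplate import *
ps=np.radians(-12.2);ax=np.array([np.cos(ps),np.sin(ps),0]);ay=np.array([-ax[1],ax[0],0])
S=np.array([609,79.,0])
def P(o,z): 
    p=S+(o-61)*ax; p[2]=z; return p
def rep():
    s=state();print("off",(s["ee_pos"]-S)@ax+61,"lat",(s["ee_pos"]-S)@ay,s["ee_pos"][2],"F x,y,z",s["ft_force"]@ax,s["ft_force"]@ay,s["ft_force"][2],s["ft_torque"],s["time"])
movel(P(-21,157.6),rate=20);wait(0.1);rep()
print(movel(P(-8,157.6),rate=30,max_force=6));rep()
im=snapshot("wrist"); save(im,"h_wrist")
cv2.imwrite("pics/h_crop.png",cv2.resize(im[0:215,140:410,::-1],None,fx=2.8,fy=2.8,interpolation=cv2.INTER_CUBIC))
```

```text
off -21.38807423869973 lat -0.1436475052517923 157.08179075069597 F x,y,z -0.627571018874137 -0.4680503890481356 -1.4819150645238555 [-0.03543687  0.16515641  0.00453305] 16.725
False
off -7.974527032387471 lat -0.04179514491797656 157.4699834449438 F x,y,z 0.4293588039088339 0.14167602060372675 -0.6900605368541292 [0.01355772 0.26616881 0.05641786] 17.3083
```

View pics/h_crop.png

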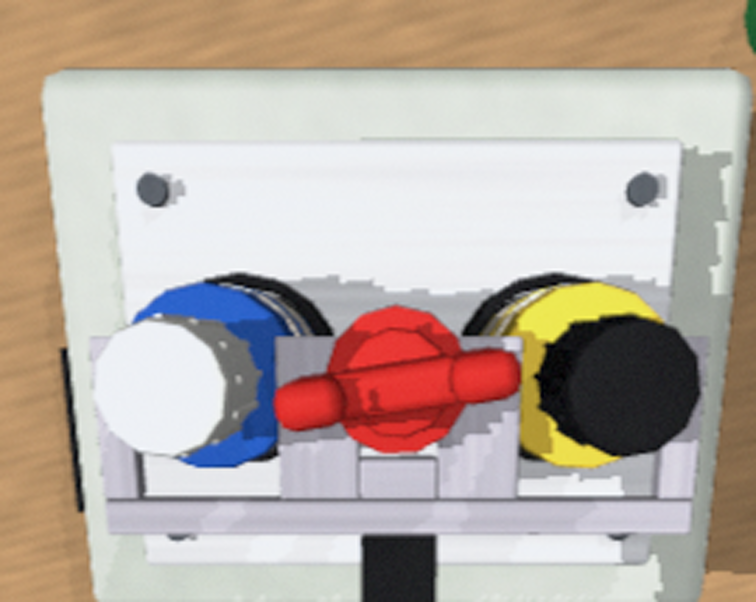

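Run:
```python
from fitplate import *
ps=np.radians(-12.2);ax=np.array([np.cos(ps),np.sin(ps),0]);ay=np.array([-ax[1],ax[0],0])
S=np.array([609,79.,0])
def P(o,z): 
    p=S+(o-61)*ax; p[2]=z; return p
def rep():
    s=state();print("off",(s["ee_pos"]-S)@ax+61,"lat",(s["ee_pos"]-S)@ay,s["ee_pos"][2],"F x,y,z",s["ft_force"]@ax,s["ft_force"]@ay,s["ft_force"][2],s["ft_torque"],s["time"])
print(movel(P(5,157.6),rate=20,max_force=6));rep()
wait(0.1);rep()
im=snapshot("wrist"); save(im,"i_wrist")
cv2.imwrite("pics/i_crop.png",cv2.resize(im[0:245,140:410,::-1],None,fx=2.4,fy=2.4,interpolation=cv2.INTER_CUBIC))
```

```text
True
off 1.630033971679552 lat -0.05000463667395984 157.00134366292687 F x,y,z -0.6925809525576369 -0.6946769771768511 2.0188696271129616 [ 0.01035843 -0.00877922  0.02163289] 17.9083
off 1.5631603429813197 lat -0.050810727262822646 156.9961423174198 F x,y,z 0.7584120598284695 1.1201798366107134 2.2434051432791655 [ 0.034386   -0.09474102 -0.02594492] 18.0083
```

View pics/i_crop.png

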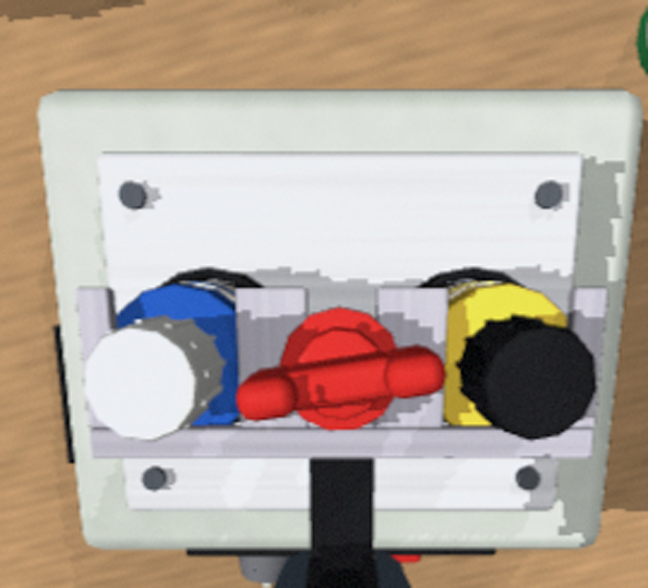

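Run:
```python
from fitplate import *
ps=np.radians(-12.2);ax=np.array([np.cos(ps),np.sin(ps),0]);ay=np.array([-ax[1],ax[0],0])
S=np.array([609,79.,0])
def P(o,z): 
    p=S+(o-61)*ax; p[2]=z; return p
def rep():
    s=state();print("off",(s["ee_pos"]-S)@ax+61,"lat",(s["ee_pos"]-S)@ay,s["ee_pos"][2],"F x,y,z",s["ft_force"]@ax,s["ft_force"]@ay,s["ft_force"][2],s["ft_torque"],s["time"])
print(movel(P(6,157.0),rate=15,max_force=8));rep()
wait(0.1);rep()
```

```text
True
off 1.7444723877252244 lat -0.012679539032880993 157.29601052936135 F x,y,z -0.2915916608930424 0.4077256388273011 3.7392123580942345 [0.08367205 0.13819485 0.00377367] 18.3333
off 1.7561086667631685 lat -0.04626403347469 157.2528130998896 F x,y,z -1.3387719224146934 -0.44050509192623416 3.381211486768632 [ 0.03259951  0.15956027 -0.00479455] 18.4333
```

Run:
```python
from fitplate import *
ps=np.radians(-12.2);ax=np.array([np.cos(ps),np.sin(ps),0]);ay=np.array([-ax[1],ax[0],0])
S=np.array([609,79.,0])
def P(o,z): 
    p=S+(o-61)*ax; p[2]=z; return p
def rep():
    s=state();print("off",(s["ee_pos"]-S)@ax+61,"lat",(s["ee_pos"]-S)@ay,s["ee_pos"][2],"F x,y,z",s["ft_force"]@ax,s["ft_force"]@ay,s["ft_force"][2],s["ft_torque"],s["time"])
print(movel(P(1.6,154),rate=8,max_force=4));rep()
let_go(); rep()
p=state()["ee_pos"];p[2]=205
movel(p,rate=120)
p-=45*ax; p[2]=215
movel(p,rate=150);wait(0.1)
st=state(); im=snapshot("wrist"); save(im,"j_wrist"); print(st["time"],st["ee_pos"])
np.save("j.npy",np.r_[st["ee_pos"],st["orientation"],ps])
cv2.imwrite("pics/j_crop.png",cv2.resize(im[0:235,140:420,::-1],None,fx=2.5,fy=2.5,interpolation=cv2.INTER_CUBIC))
im=snapshot("side");save(im,"j_side")
cv2.imwrite("pics/j_sidecrop.png",cv2.resize(im[180:320,190:340,::-1],None,fx=4,fy=4,interpolation=cv2.INTER_CUBIC))
```

```text
True
off 1.7243441649215754 lat 0.004386983561121001 157.2341562637211 F x,y,z -0.8011514863702967 -0.49120725173177876 3.8955733864575945 [-0.07657764  0.04327834 -0.00558892] 18.65
off 1.588680154698885 lat 0.07842921030892239 157.07422992810845 F x,y,z -0.5186317034484567 0.15829771878068197 0.4736455939747053 [-0.07963211  0.15005642 -0.00895417] 19.925
21.0333 [507.66539168 101.061877   214.68431036]
```

View pics/j_crop.png

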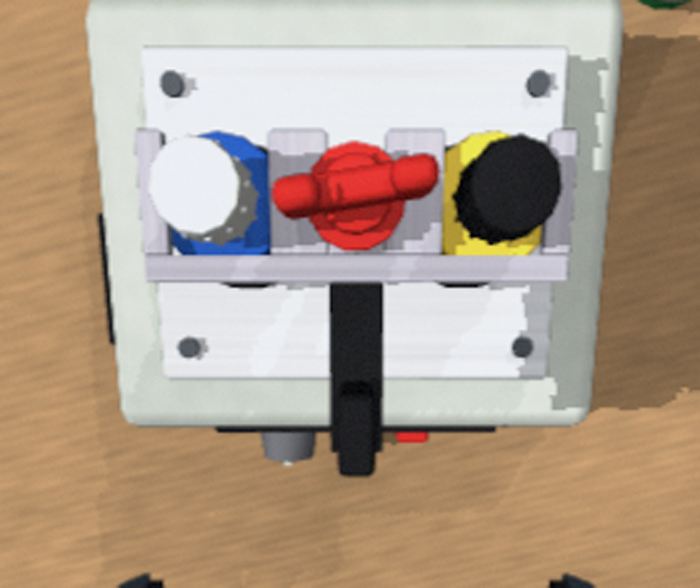

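View pics/j_sidecrop.png

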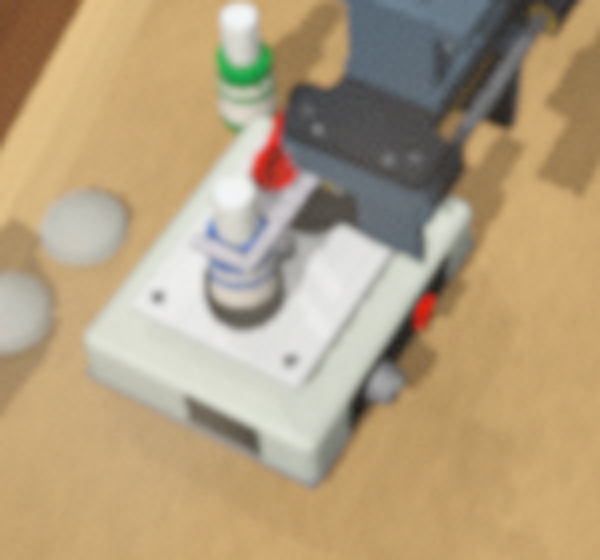

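Run:
```python
from fitplate import *
c=np.load("j.npy"); K,E=pose("wrist",{"ee_pos":c[:3],"orientation":c[3:7]})
f=lambda u,v:(u/2.5+140,v/2.5)
P=np.array([[18,61,6],[18,-61,6],[-22,61,6],[-22,-61,6],[18,24.5,6],[18,8,6],[18,-8,6],[18,-24.5,6]])
uv=np.array([(136,129),(577,130),(146,281),(568,281),(268,129),(328,129),(387,129),(446,129)])/2.5+[140,0]
for z0 in (137,139):
  X,r=fit(K,E,P,uv,[610,79,z0,c[7]],[0,1,3]); print(X,np.degrees(X[3]))
X,r=fit(K,E,P,uv,[610,79,139,c[7]],[0,1,2,3]); print(X,np.degrees(X[3]),abs(r).max())
for z in (176,180,184):
    w1=onz(K,E,f(283,197),z);w2=onz(K,E,f(427,173),z);print(z,(w1+w2)/2,np.linalg.norm(w1-w2),np.degrees(np.arctan2(*(w1-w2)[:2][::-1]))-90)
# flange ellipse z~ nut underside+4 
print(onz(K,E,f(355,195.5),150))
s=[onz(K,E,f(*p),74)[:2] for p in [(172,84),(539,84),(189,347),(522,347)]]
print("screws mean",np.mean(s,0))
```

```text
[ 6.10791456e+02  7.82630041e+01  1.37000000e+02 -2.14458834e-01] -12.287586045077559
[ 6.10471270e+02  7.83131880e+01  1.39000000e+02 -2.14635778e-01] -12.297724210776366
[ 6.10854680e+02  7.82550563e+01  1.36594752e+02 -2.14457660e-01] -12.28751881062156 0.5620502856879739
176 [610.67365453  78.98714061 176.        ] 35.06792222859034 -3.508396644441646
180 [610.19217212  79.0950876  180.        ] 34.36634082841241 -3.508396644441561
184 [609.71068971  79.20303458 184.        ] 33.66475942823447 -3.5083966444416603
[611.21818924  78.76476194 150.        ]
screws mean [610.76848596  78.56303661]
```

```bash
cat > n.py <<'E'
from fitplate import *
A=np.array([610.7,78.64]); SH=np.radians(-12.2)
def P(z): return np.r_[A,z]
def tz(n=15,dt=0.01):
    v=[]
    for _ in range(n):
        s=state(); v.append(np.r_[s["ft_torque"],s["ft_force"]]); wait(dt)
    v=np.array(v); return v.mean(0).round(3),v.std(0).round(3)
E
python3 - <<'E'
from n import *
for y in (137,100,60,19,-20,-43):
    print(y,inverse_kinematics(P(172),down(np.radians(y))))
q=down(np.radians(137))
move_pose(P(212),q)
wait(0.1)
print(tz(10)); s=state(); print(s["time"],s["ee_pos"])
im=snapshot("wrist"); save(im,"k_wrist")
E
```

```text
137 [ 1.09387789e-01  4.16664936e-01  1.54402383e+00 -4.44089210e-16
  1.18090389e+00 -2.28171329e+00]
100 [ 1.09387789e-01  4.16664936e-01  1.54402383e+00 -4.44089210e-16
  1.18090389e+00 -1.63594146e+00]
60 [ 1.09387789e-01  4.16664936e-01  1.54402383e+00 -4.44089210e-16
  1.18090389e+00 -9.37809762e-01]
19 [ 1.09387789e-01  4.16664936e-01  1.54402383e+00 -4.44089210e-16
  1.18090389e+00 -2.22224769e-01]
-20 [ 1.09387789e-01  4.16664936e-01  1.54402383e+00 -4.44089210e-16
  1.18090389e+00  4.58453639e-01]
-43 [ 1.09387789e-01  4.16664936e-01  1.54402383e+00 -4.44089210e-16
  1.18090389e+00  8.59879367e-01]
(array([ 0.057,  0.056, -0.003, -0.201, -0.133,  0.188]), array([0.029, 0.017, 0.015, 0.424, 0.622, 0.372]))
24.8417 [610.66678107  78.63354188 212.0336528 ]
```

View pics/k_wrist.png

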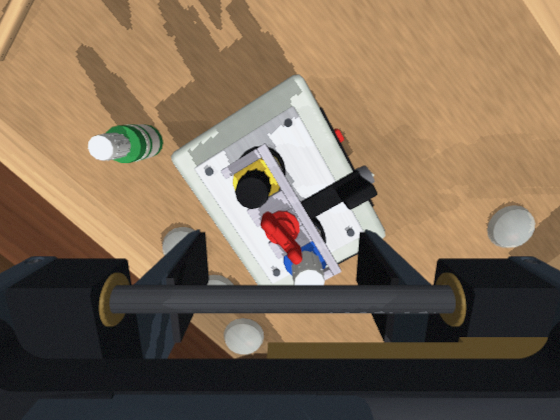

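Run:
```python
from n import *
print(movel(P(172.5),rate=100,max_force=6)); s=state(); print(s["ee_pos"],s["ft_force"])
close_gripper(10)
s=state(); print("w",s["grip_width"]*91,s["time"]); print(tz(10))
im=snapshot("wrist"); save(im,"l_wrist")
```

```text
False
[610.92688699  78.67621298 172.66557088] [ 0.42216368 -0.35449913 -0.3552155 ]
w 29.395101686840565 26.4
(array([-0.144, -0.133,  0.051,  1.076, -1.187, -0.436]), array([0.019, 0.014, 0.052, 0.438, 0.627, 0.528]))
```

View pics/l_wrist.png

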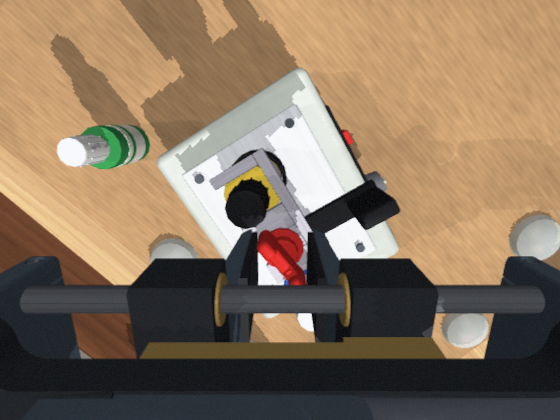

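Run:
```python
from n import *
let_go()
movel(P(204),rate=120)
move_pose(P(204),down(np.radians(-8)))
st=state(); im=snapshot("wrist"); save(im,"m_wrist"); print(st["time"],st["ee_pos"],st["qpos"][5])
np.save("m.npy",np.r_[st["ee_pos"],st["orientation"],0])
cv2.imwrite("pics/m_crop.png",cv2.resize(im[130:290,180:400,::-1],None,fx=3.5,fy=3.5,interpolation=cv2.INTER_CUBIC))
```

```text
30.15 [610.62348115  78.64185349 203.80211951] 0.248754857093432
```

View pics/m_crop.png

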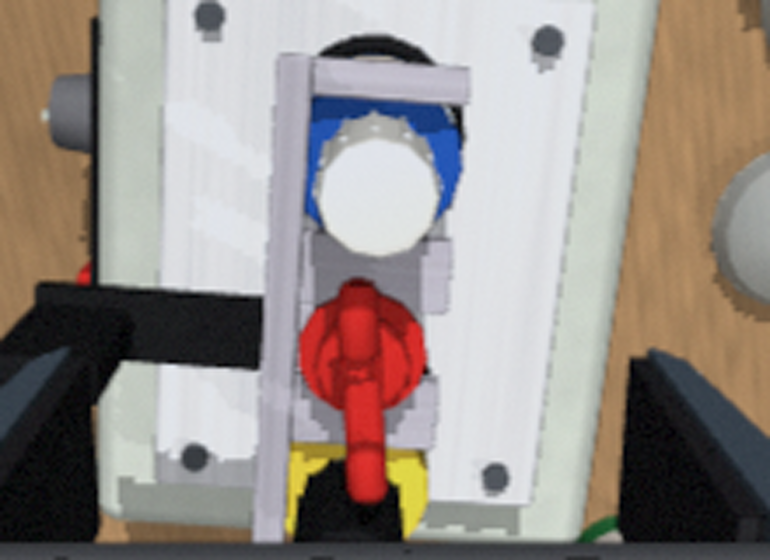

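Run:
```python
from n import *
c=np.load("m.npy"); K,E=pose("wrist",{"ee_pos":c[:3],"orientation":c[3:7]})
f=lambda u,v:(u/3.5+180,v/3.5+130)
w1=onz(K,E,f(357,295),182);w2=onz(K,E,f(368,485),182);print((w1+w2)/2,np.linalg.norm(w1-w2),np.degrees(np.arctan2(*(w1-w2)[:2][::-1]))-90)
```

```text
[611.77638919  82.66746594 182.        ] 37.736974586218494 -4.823985037212751
```

Run:
```python
from n import *
y=np.radians(-5.5); d=np.array([np.cos(y),np.sin(y),0]); q=down(y)
movel(P(200)+20*d,q,rate=120)
print(movel(P(172.5)+20*d,q,rate=80,max_force=6)); print(state()["ft_force"])
close_gripper(4); s=state(); print("w",s["grip_width"]*91,s["ft_force"],s["time"])
movel(P(172.5),q,rate=60); s=state(); print("w",s["grip_width"]*91,s["ft_force"],s["time"])
close_gripper(15); s=state(); print("w",s["grip_width"]*91,s["ft_force"],s["ee_pos"],s["time"]); print(tz(6))
```

```text
False
[ 0.09436529  0.14416198 -0.11657675]
w 39.07014904967688 [-7.82043313  0.60226808  3.63974297] 31.9333
w 7.941019736417669 [ 2.72005561 -0.05695931 -0.64856793] 32.4167
w 8.309398482688051 [ 2.03561422 -0.37202279  0.1660387 ] [611.31682314  78.5784194  172.68885937] 32.6333
(array([-0.179, -0.359,  0.042,  2.586, -0.624, -0.085]), array([0.011, 0.024, 0.026, 0.405, 0.608, 0.453]))
```

```bash
sed -i 's/610.7,78.64/611.4,78.5/' n.py
python3 - <<'E'
from n import *
y0=-5.5;y1=-43
z=172.5-8*(y0-y1)/360
move_pose(P(z),down(np.radians(y1))); s=state(); print("w",s["grip_width"]*91,s["ee_pos"],s["time"]); print(tz(6))
let_go(); movel(P(203),rate=120)
move_pose(P(203),down(np.radians(137)))
movel(P(z),rate=100,max_force=6)
close_gripper(15); s=state(); print("w",s["grip_width"]*91,s["ft_force"],s["ee_pos"],s["time"]); print(tz(6))
E
```

```text
w 7.724729460929956 [611.30108022  78.59515031 171.79162361] 33.35
(array([-0.088, -0.025, -0.05 ,  0.51 , -0.03 ,  1.162]), array([0.02 , 0.025, 0.027, 0.39 , 0.357, 0.722]))
w 7.797976974363561 [-0.73885067  0.46998665  0.10967898] [611.29251326  78.56198459 171.66992938] 39.4583
(array([ 0.138,  0.137,  0.01 , -0.399,  0.214, -0.02 ]), array([0.03 , 0.031, 0.02 , 0.385, 0.512, 0.318]))
```

Run:
```python
from n import *
import json
z0=172.5-8*37.5/360; y=137.; yaw0=137.
close_gripper(25)
for st in [40,20,20,20,20,15,15,15]:
    y-=st; z=z0-8*(yaw0-y)/360
    move_pose(P(z),down(np.radians(y))); wait(0.05)
    m,sd=tz(8); s=state()
    print(y,"tz",m[2],"F",m[3:],"w",round(s["grip_width"]*91,2),s["ee_pos"].round(2),round(s["time"],2))
    if m[2]>0.06: break
json.dump([y,z],open("y.json","w"))
```

```text
97.0 tz -0.041 F [-0.846  1.068  0.16 ] w 7.49 [611.28  78.63 170.78] 40.55
77.0 tz -0.024 F [-0.841  1.958  0.687] w 7.61 [611.31  78.65 170.31] 41.09
57.0 tz -0.035 F [-1.028  2.494  0.521] w 7.99 [611.32  78.69 169.88] 41.63
37.0 tz -0.032 F [-1.166  2.934  0.178] w 7.87 [611.34  78.71 169.45] 42.17
17.0 tz -0.013 F [-1.334  3.669  0.209] w 7.76 [611.38  78.71 169.  ] 42.72
2.0 tz -0.06 F [-1.681  4.304  0.873] w 7.86 [611.45  78.69 168.78] 43.19
-13.0 tz -0.14 F [-1.508  4.435  3.047] w 7.78 [611.49  78.69 168.74] 43.67
-28.0 tz -0.147 F [-2.406  4.895  4.444] w 8.03 [611.51  78.69 168.64] 44.14
```

Run:
```python
from n import *
m,sd=tz(20); s=state(); M=rot(s["orientation"])
print(m,sd,np.degrees(np.arctan2(M[1,1],M[0,1])),s["ee_pos"],s["qpos"][5],s["joint_torque"][5],s["time"])
im=snapshot("wrist"); save(im,"o_wrist")
im=snapshot("side");save(im,"o_side")
cv2.imwrite("pics/o_sidecrop.png",cv2.resize(im[180:320,190:340,::-1],None,fx=4,fy=4,interpolation=cv2.INTER_CUBIC))
```

```text
[ 0.797  0.562 -0.143 -2.421  4.569  4.066] [0.03  0.035 0.033 0.519 0.335 0.365] -27.791725060289185 [611.5246682   78.69418108 168.64817951] 0.5939673816820652 -0.1423721993342042 44.3083
```

View pics/o_wrist.png

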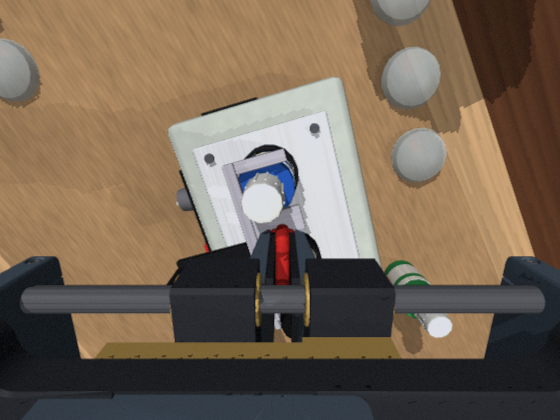

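Run:
```python
import cv2
a=cv2.imread("pics/o_wrist.png")
cv2.imwrite("pics/o_crop.png",cv2.resize(a[150:300,210:360],None,fx=4,fy=4,interpolation=cv2.INTER_CUBIC))
```

```text
(no output)
```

View pics/o_crop.png

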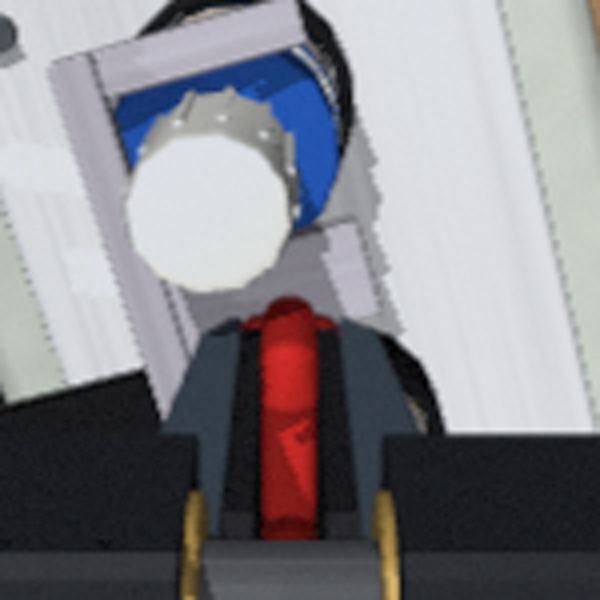

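View pics/o_sidecrop.png

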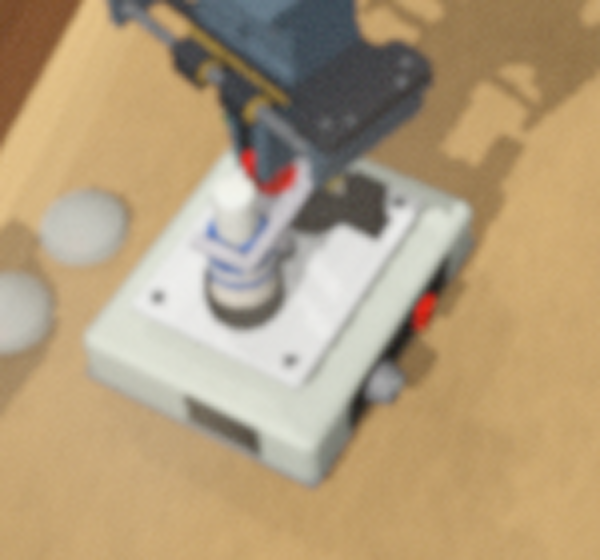

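Run:
```python
from n import *
for y,z in [(-28,168.7),(-32,168.65)]:
    move_pose(P(z),down(np.radians(y))); wait(0.15)
    m,sd=tz(20); s=state(); M=rot(s["orientation"])
    print(y,m,np.degrees(np.arctan2(M[1,1],M[0,1])),s["ee_pos"],s["joint_torque"][5],s["grip_width"]*91,s["time"])
```

```text
-28 [ 0.851  0.365 -0.085 -1.339  4.894  1.28 ] -27.840374967908033 [611.50086798  78.67186847 168.66951128] -0.07482629036530852 7.684353999270104 44.975
-32 [ 0.839  0.388 -0.056 -1.274  4.917  1.341] -31.839161645420344 [611.50784683  78.67014221 168.63425268] -0.04887472721748054 8.265931769517536 45.5417
```

```bash
sed -i 's/611.4,78.5/611.25,79.1/' n.py
python3 - <<'E'
from n import *
z=168.6
for y in (-32,-39,-46,-53):
    if y<-32: z-=8*7/360*0.6
    move_pose(P(z),down(np.radians(y))); wait(0.08)
    m,sd=tz(12); s=state(); M=rot(s["orientation"])
    print(y,z,m,np.degrees(np.arctan2(M[1,1],M[0,1])).round(2),s["ee_pos"].round(2),s["joint_torque"][5].round(3),round(s["grip_width"]*91,2),round(s["time"],2))
    if m[2]<-0.115: break
E
```

```text
-32 168.6 [ 0.39   0.206  0.047 -0.406  2.267  1.42 ] -31.96 [611.48  78.72 168.67] 0.047 8.03 45.98
-39 168.50666666666666 [ 0.148  0.147 -0.123  0.025  1.618  1.985] -38.91 [611.52  78.79 168.63] -0.108 7.62 46.41
```

Run:
```python
from n import *
z=168.5
for y in (-44,-49):
    z-=0.07
    move_pose(P(z),down(np.radians(y))); wait(0.08)
    m,sd=tz(15); s=state(); M=rot(s["orientation"])
    print(y,z,m,np.degrees(np.arctan2(M[1,1],M[0,1])).round(2),s["ee_pos"].round(2),s["joint_torque"][5].round(3),round(s["grip_width"]*91,2),round(s["time"],2))
    if m[2]<-0.13: break
```

```text
-44 168.43 [-0.077  0.075 -0.093  0.672  0.113  2.605] -43.93 [611.51  78.76 168.61] -0.077 8.01 46.87
-49 168.36 [-0.327  0.018 -0.101  0.852 -0.945  3.886] -48.94 [611.48  78.8  168.57] -0.091 7.88 47.33
```

Run:
```python
from n import *
im=snapshot("wrist"); save(im,"p_wrist")
cv2.imwrite("pics/p_crop.png",cv2.resize(im[150:310,200:370,::-1],None,fx=4,fy=4,interpolation=cv2.INTER_CUBIC))
im=snapshot("top"); cv2.imwrite("pics/p_top.png",cv2.resize(im[160:260,210:330,::-1],None,fx=5,fy=5,interpolation=cv2.INTER_CUBIC))
```

```text
(no output)
```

View pics/p_crop.png

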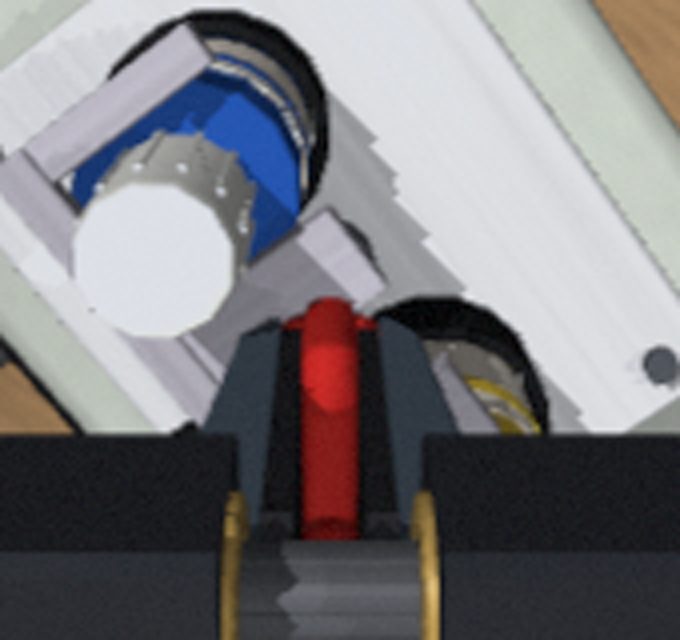

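View pics/p_wrist.png

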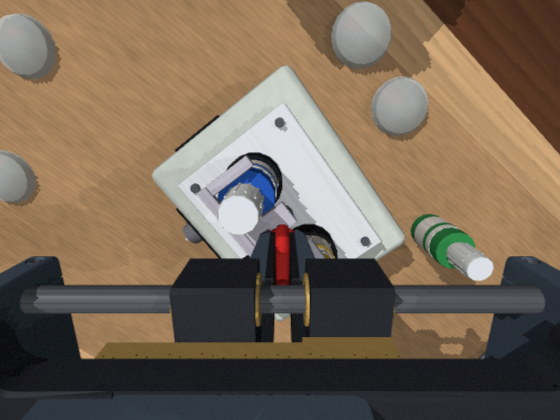

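Run:
```python
from n import *
z=168.5
A[:]=[611.3,78.95]
import n; n.A=A
for y in (-57,):
    move_pose(P(z),down(np.radians(y))); wait(0.08)
    for k in range(2):
        m,sd=tz(12); s=state(); M=rot(s["orientation"])
        print(y,z,m,np.degrees(np.arctan2(M[1,1],M[0,1])).round(2),s["ee_pos"].round(2),s["joint_torque"][5].round(3),round(s["grip_width"]*91,2),round(s["time"],2))
```

```text
-57 168.5 [-0.435 -0.127 -0.129  1.814 -1.996  3.348] -56.9 [611.51  78.81 168.57] -0.129 7.61 47.87
-57 168.5 [-0.459 -0.143 -0.1    1.851 -2.205  3.202] -56.94 [611.5   78.76 168.57] -0.1 7.82 47.97
```

Run:
```python
from n import *
import n
n.A=np.array([611.4,78.8])
z=168.57
for y in (-65,-73):
    move_pose(n.P(z),down(np.radians(y)))
    for k in range(3):
        m,sd=tz(8); s=state(); M=rot(s["orientation"])
        print(y,m,np.degrees(np.arctan2(M[1,1],M[0,1])).round(2),s["ee_pos"].round(2),s["joint_torque"][5].round(3),round(s["grip_width"]*91,2),round(s["time"],2))
    if m[2]<-0.14: break
```

```text
-65 [-0.431 -0.202 -0.193  1.958 -1.93   2.927] -64.84 [611.48  78.79 168.51] -0.181 7.65 48.29
-65 [-0.435 -0.22  -0.163  2.198 -1.781  2.522] -64.88 [611.49  78.77 168.51] -0.16 7.9 48.36
-65 [-0.428 -0.242 -0.126  2.307 -2.054  2.597] -64.91 [611.5   78.79 168.53] -0.135 7.58 48.42
-73 [-0.44  -0.293 -0.301  2.999 -2.263  2.213] -72.84 [611.5   78.77 168.49] -0.282 7.72 48.75
-73 [-0.445 -0.286 -0.265  2.585 -2.068  1.996] -72.88 [611.51  78.76 168.54] -0.261 7.63 48.82
-73 [-0.43  -0.295 -0.252  2.836 -2.317  2.278] -72.91 [611.49  78.76 168.49] -0.236 7.79 48.88
```

The last 8° step raised the torque to about 0.25 N m, and it is still settling. I'll read the settled value before doing anything else.

Run:
```python
from n import *
for k in range(3):
    wait(0.15)
    m,sd=tz(15); s=state(); print(m,s["joint_torque"][5].round(3),s["ee_pos"].round(2),round(s["time"],2))
im=snapshot("wrist"); save(im,"q_wrist")
cv2.imwrite("pics/q_crop.png",cv2.resize(im[60:310,130:400,::-1],None,fx=2.4,fy=2.4,interpolation=cv2.INTER_CUBIC))
```

```text
[-0.465 -0.36  -0.182  3.3   -2.372  1.52 ] -0.183 [611.5   78.76 168.52] 49.16
[-0.483 -0.411 -0.166  3.377 -2.246  1.099] -0.166 [611.49  78.79 168.5 ] 49.43
[-0.486 -0.463 -0.16   3.771 -2.585  0.415] -0.16 [611.49  78.77 168.51] 49.71
```

View pics/q_crop.png

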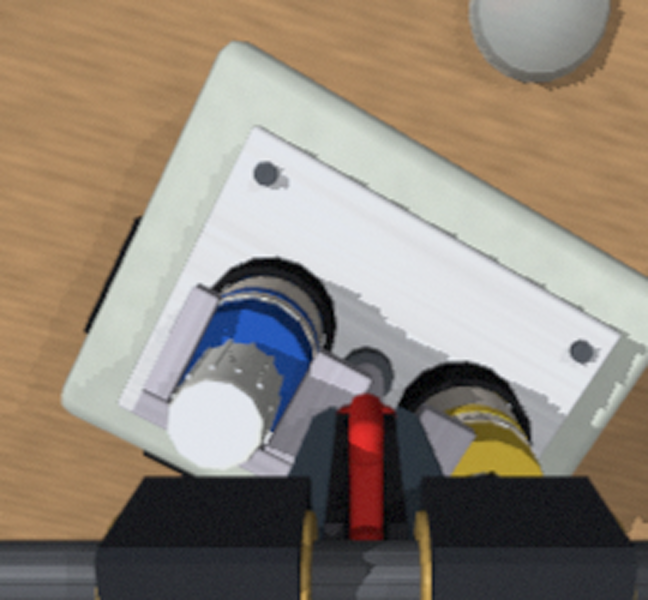

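It settled at 0.16 N m, inside the right range, so I'm stopping there. At this angle the opening jaws would hit the caps, so I'll ease the grip to 3 N and slide straight up off the blade, then open above.

Run:
```python
from n import *
close_gripper(3); s=state(); print(s["grip_width"]*91,s["ft_force"],s["time"])
p=s["ee_pos"].copy(); p[2]=178
print(movel(p,rate=30,max_force=15)); s=state(); print(s["ee_pos"],s["ft_force"],s["grip_width"]*91)
p[2]=212
print(movel(p,rate=100,max_force=15)); s=state(); print(s["ee_pos"],s["ft_force"],s["grip_width"]*91,s["time"])
```

```text
8.062213474227866 [ 3.94364697 -2.97081995 -0.26542403] 49.975
False
[610.18286182  78.38848235 177.89229282] [-0.61092042 -5.35033546 -0.1504699 ] 7.693260338782632
False
[611.52430984  79.4601503  212.3934557 ] [ 0.49959435  0.35387736 -0.56821344] 0.1943268231044813 50.9333
```

Run:
```python
from n import *
let_go()
ax=np.array([np.cos(SH),np.sin(SH),0])
p=np.array([507.7,101.0,230]); 
movel(np.r_[state()["ee_pos"][:2],230],rate=100)
move_pose(p,down(SH-np.pi/2)); 
p[2]=215; movel(p,rate=100); wait(0.1)
st=state(); im=snapshot("wrist"); save(im,"r_wrist"); print(st["time"],st["ee_pos"],st["grip_width"])
np.save("r.npy",np.r_[st["ee_pos"],st["orientation"],SH])
cv2.imwrite("pics/r_crop.png",cv2.resize(im[0:235,140:420,::-1],None,fx=2.5,fy=2.5,interpolation=cv2.INTER_CUBIC))
im=snapshot("side");save(im,"r_side")
im=snapshot("top");save(im,"r_top")
```

```text
53.6667 [508.50347544 100.89101246 215.01656402] 0.9988153854078771
```

View pics/r_crop.png

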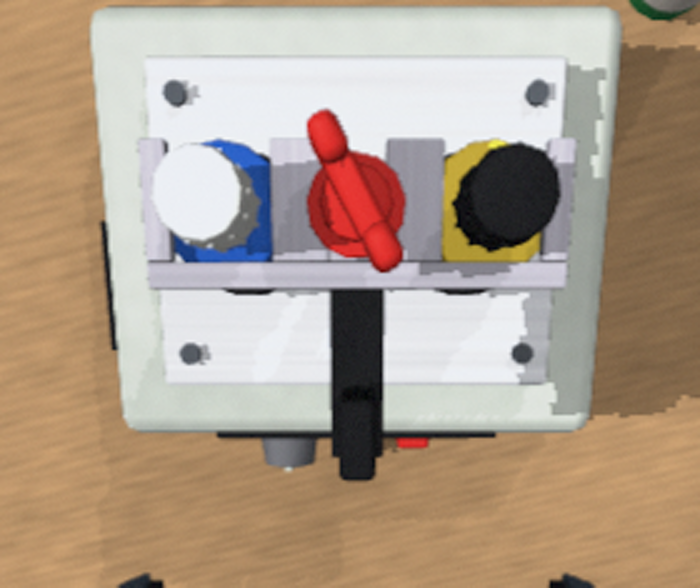

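View pics/r_top.png

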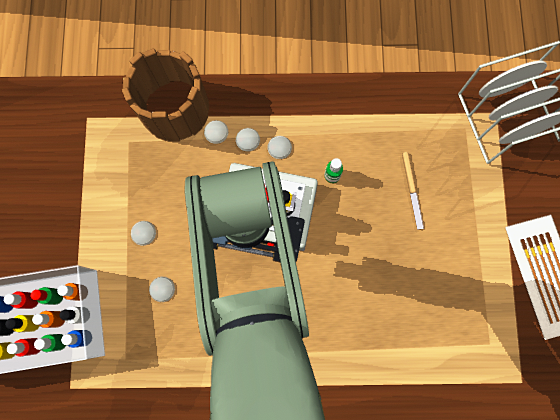

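Run:
```python
from n import *
c=np.load("r.npy"); K,E=pose("wrist",{"ee_pos":c[:3],"orientation":c[3:7]})
f=lambda u,v:(u/2.5+140,v/2.5)
Pp=np.array([[18,61,6],[18,-61,6],[-22,61,6],[-22,-61,6],[18,24.5,6],[18,8,6],[18,-8,6],[18,-24.5,6]])
uv=np.array([(139,139),(576,139),(149,288),(566,288),(270,139),(328,139),(387,139),(445,139)])/2.5+[140,0]
X,r=fit(K,E,Pp,uv,[610,79,138,c[7]],[0,1,3]); print(X,np.degrees(X[3]),abs(r).max())
s=[onz(K,E,f(*p),74)[:2] for p in [(175,93),(538,93),(191,354),(522,353)]]; print(np.mean(s,0))
for z in (177,): print(onz(K,E,f(325,125),z),onz(K,E,f(385,255),z))
```

```text
[ 6.10176973e+02  7.84467264e+01  1.38000000e+02 -2.12955584e-01] -12.201456196551062 0.7771319747537291
[610.71235086  78.49934755]
[626.2969979   82.93004899 177.        ] [594.83941941  74.89071745 177.        ]
```

Run:
```python
from workcell import *
print(job_done(), state()["time"])
```

```text
the job is handed in; nothing more can be done
the job is handed in; nothing more can be done
```

I slid the clamp plate home under the wing nut, let go of it, tightened the nut clockwise, and backed the open gripper clear. I handed the job in at about 54 s of the 72 s allowed; it gives no verdict.

**Last checks**
- **Plate:** the final wrist picture shows it on both bottle shoulders, aligned with the shaker to within 0.1°. Its fitted origin is about 0.5 mm from the shaker's centre, which is within measurement noise. When it went in, it came to a firm stop at the stud.
- **Nut:** I turned it about 250° in all. The torque felt at rest settled at 0.16 N m, inside the right range of 0.12 to 0.17.
- **Surroundings:** the bottles look undamaged. The spare bottle, domes and knife look unmoved in the last top picture.

**What did not go cleanly**
- **Torque:** right after the last 8° turn it read 0.25–0.30 N m for about 0.15 s, before settling within a second. Past 0.22 the bottles may crack; I took this as the extra felt in motion, but I can't rule out damage. Earlier readings scattered by about 0.04 N m from side loads, and I could not re-check the torque after letting go.
- **Grips and turns:** the first grip on the nut jammed across the wings at an angle, so I opened and gripped again squarely. The final turning was one hold of about 210° in small steps, with the closed fingers passing between the caps, because the open jaws would have hit the fin or caps at most angles.
- **Release:** opening at the final angle would have struck the caps, so I eased the grip to 3 N and slid up off the wings. Side force read about 5 N during that.

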